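Load the bottle shaker and close it up

TASK

Stand the stain bottle upright in the round nest on the shaker's pulled-out tray and let go, then push the tray fully home. Then lower the clamp by its knob until the pad rests on the bottle's cap, and only then lock it by turning the knob clockwise (seen from above) as far as it goes. Leave the other things where they are.

Things in the scene. Friction and masses are not known exactly. Their poses are not given: they have to be found in the camera images.
- stain_bottle: Amber glass bottle with a broad label and a white screw cap, loose, to be loaded. Body 37 mm across, 69 mm high in all, about 75 g. Origin: centre of its underside, z up. It may stand to the left or the right of the shaker. Grip it round the body.
- strip_jar: Bystander: taller white plastic jar, 47 mm across and 109 mm high, loose; it stands on the other side of the shaker. Origin: centre of its underside. Leave it alone.
- tape_roll: Bystander: roll of tape lying flat, 52 mm across, 18 mm high, loose. Origin: centre of its underside. Leave it alone.
- vial: Bystander: small vial with a white cap, 23 mm across, 46 mm high, loose. Origin: centre of its underside. Leave it alone.
- tally_counter: Bystander: hand tally counter, 51 x 75 x 25 mm, loose, in front of the microscope (fixed, about 0.4 m high, x 0.6 to 0.9, y -0.3 to -0.5; keep the arm clear of it: at the start the gripper is close to it, so draw back towards the robot first). Origin: centre of its underside. Leave it alone.
- shaker: Bottle shaker, fixed. Origin: underside, below the clamp's vertical axis; x is the way the tray is pushed in (away from the robot), z up. Base plate x -120 to +95, y +-80 mm, top 22 mm high; motor housing behind (x 43 to 93, y +-75 mm) 83 mm high. Portal over the tray: posts at x 0, y +-62 mm, with a bridge 34 mm (x) by 152 mm (y), underside 155, top 175 mm above the worktop.
- shaker_tray (a joint): Travel of the loading tray in m: 0 fully home (hard stop; nest right below the clamp), grows as it is drawn out towards the robot (shaker -x), 0.13 at most. It stays where it is left; moving it takes about 3 N.
- nest (a point): Centre of the round nest's floor on the tray (moves with the tray), 30 mm above the worktop; axes as the shaker's. The nest is a ring 45 mm inside, 52 mm outside, whose rim stands 10 mm above the floor. The tray is 74 mm wide.
- tray_tab (a point): Middle of the top edge of the front face of the tray's upright black tab, by which it is pushed (moves with the tray). Tab 8 mm thick (along shaker x, behind this point), 64 mm wide (y), from 24 to 65 mm above the worktop; 95 mm in front of the nest's centre. When home the tab stands above the base plate.
- clamp_spindle (a joint): Travel of the clamp in m: 0 fully raised, grows as it is lowered, 0.055 at most. It stays at any height by friction (5 N less 2.5 N of its own weight: a push of about 2.5 N lowers it, 7.5 N raises it).
- pad_face (a point): Centre of the underside of the clamp's round rubber pad, 30 mm across; moves up and down with the clamp, 142 mm above the worktop when fully raised.
- clamp_knob (a joint): Turn of the knob in rad: 0 to about 0.1 unlocked, grows clockwise seen from above to 1.3 (hard stop) locked. Turns with about 0.05 Nm and stays where it is left.
- knob_bar (a point): Centre of the top face of the clamp's black bar knob, on the clamp's axis above the bridge; moves with clamp and knob. Bar 54 mm long along this point's x axis, 14 mm wide along its y axis (grip across this), 25 mm high below this point. 257 mm above the worktop when fully raised. At knob value 0 its x axis is the shaker's x axis.
Mind the look-alikes: they are no part of the job. What is shaped like the stain_bottle but yellow is not meant.

How it is judged:
By the outcome, as a careful person would: the job done as asked, in the order asked, and still so for the second after the job is handed in, with the robot touching nothing.
It also fails if it takes over 72 s, if anything falls off the work surface, if the arm or the gripper's body presses on something with over 40 N, if the wrist force passes 120 N, or if a joint passes its speed limit or range.

ROBOT

A 6-joint arm with a two-finger parallel gripper is mounted at the origin on a cart in front of the work surface, level with it; the furniture and walls round the work are solid. World frame = base frame: x ahead of the robot, y to its left, z up, the work surface at z = 0. Lengths are in m, angles in degrees, forces in N, time in s.
With the tool pointing down it reaches from about 0.4 to 0.825 m from the base axis. Payload 7 kg.
Tool frame: the origin (TCP) lies at the very end of the fingers, on their centre line; the grasp point (between the pads) lies 19 mm behind it (r.grip_depth is the distance from the TCP to the grasp point, in m); z points along the fingers, y is the line along which they close (so a half turn about z gives the same grasp; the last joint's range is limited). The gripper opens to 88 mm and grips with 3 to 60 N. Pads are 19 mm wide; open, the fingers measure 130 mm over their backs; the gripper's body (78 mm by 193 mm) begins 47 mm behind the grasp point.
Start: joints at [87.496, 20.546, 0.682, 0, -70.136, -16.507], TCP at [0.22, 0.638, 0.227] pointing down, gripper open.
Joint ranges: [-176.03, 176.03], [-82.01, 121.73], [-58.28, 71.71], [-173.87, 95.51], [-174.79, -0.11], [-173.66, 173.66]. Speed limits (degrees/s): [136.94, 136.94, 172.46, 180, 180, 180].

INTERFACE

Orientations are given as [roll, pitch, yaw] about the fixed x, y, z axes, in that order (R = Rz(yaw) Ry(pitch) Rx(roll)).
In Python, from plant import r gives the robot as it stands.
- The arm moves only by the tool play_rows, never from a script. Its argument "rows" is a list that holds one entry, the list of rows, each a list of 5 numbers: the closure, from 0 (fully open) to 1 (shut), then the shift along the tool's x, y, z each as a share of 0.5 m, from -1 to 1, then the turn about the tool's z as a share of 1.5 rad, from -1 to 1. A call has exactly 8 rows; each row is the pose to reach, as a shift and turn from the pose commanded when the call began, along the tool's axes at that moment; what a row does not reach only later rows make up. A row lasts 1/12 s, in which the tool goes at most 41.7 mm and 7.16 degrees, less where a joint would pass 70% of its speed; a pose out of reach is approached as far as the arm can. A call with a number of a shift or a turn outside -1 to 1 is refused whole. A call with a gripper value outside its range is refused whole. The fingers move at their own pace and stop on an object; "squeeze" is the grip in N (left out, the last holds). Time passes only in rows, so rows that repeat a pose let the fingers close, or fill a call up. It gives the time, the measured TCP pose, the force, the opening and the grip force at its end, in the units of the state.
- r.get_state(): the state, without advancing time (a new reading comes with each control period).
- r.capture(name): name is "side" or "top" or "wrist"; returns the picture (420x560x3 uint8, red, green, blue); there is no depth.
- r.camera_info(name): a dict with "fovy" (degrees; the focal length in pixels is half the picture's height over the tangent of half this angle, whatever the lens; pixels are square), "cx", "cy" (the principal point, pixels), "k1" (the pictures are not rectified: a ray, as slopes to the right and down, at radius r is drawn at 1 + k1 r^2 times it, then the intrinsics apply), "pose" (4x4, takes a point from camera to world coordinates). Camera axes: x right, y down, z forward; pixel columns grow to the right and rows downward; lengths in m; the calibration is good to about 2 mm. A picture is of the moment at which its call begins: read the wrist's pose just before it. camera_info takes no time and is no camera call; for the wrist camera it gives the pose at the moment of the call.
- r.close_job(): hands the job in; it is judged then, once.
The state is a dict: "time_s": time; "joints": joint angles; "qd": joint speeds; "joint_torque": joint torques, N m; "tcp_pos": TCP position; "eef_rot": TCP orientation; "contact_force": force on the tool from outside, world axes, zero at the start; "moment": the same for the moment, N m; "gripper_width": finger opening in m; "gripper_force": force on a finger pad.
Only numpy, scipy, OpenCV 4.12 (cv2) and the standard library are available. Lean on these libraries where they do the work, as an engineer would, in place of code of your own. Each camera call takes 0.05 s, during which the arm holds its last target. There are 200 camera calls.

## Working session

There is one attempt and no reset: what is moved stays moved. The work goes in short steps, Python scripts to look and compute and a tool call to move; the robot and the scene stay as the last step left them, time stands still between calls to the robot, and variables do not carry over. Pictures are saved under pics/ and viewed, at most 10 in all, crops included, and the job is handed in when it is done.

Besides the shell and the picture viewer there is one more tool, called after "Emit:" by a JSON object that holds its "op" and its "data", one argument or row to a line. play_rows: Moves the arm, as the interface text tells. Its arguments: {"type":"object","properties":{"rows":{"type":"array","items":{"type":"array","items":{"type":"array","items":{"type":"number"}}}},"squeeze":{"type":"number"}},"required":["rows"]}

```bash
ls; mkdir -p pics
python3 - <<'E'
from plant import r
import cv2,numpy as np
s=r.get_state();print(s['time_s'],s['tcp_pos'],s['eef_rot'],s['gripper_width'])
for n in ("side","top","wrist"):
    i=r.camera_info(n);print(n,i['fovy'],i['cx'],i['cy'],i['k1'],np.round(i['pose'],3).tolist())
for n in ("side","top"):
    cv2.imwrite(f'pics/{n}0.png',r.capture(n)[:,:,::-1])
E
```

```text
pics
0.0 [0.21974968 0.63771004 0.22564116] [ 1.79907146e+02 -7.75425007e-03 -1.90175964e+01] 0.08738395161214853
side 50.73413371855753 278.7905579339606 212.22574533585532 -0.0973741174986469 [[-0.988, -0.087, 0.131, 0.37], [-0.157, 0.473, -0.867, 1.214], [0.014, -0.877, -0.481, 0.871], [0.0, 0.0, 0.0, 1.0]]
top 53.33916257312004 281.78533174578735 212.7093730097461 0.034349904965688134 [[-0.029, -0.986, 0.166, 0.405], [-1.0, 0.03, 0.0, -0.023], [-0.005, -0.166, -0.986, 1.222], [0.0, 0.0, 0.0, 1.0]]
wrist 60.45659093117082 279.5410530853294 209.92337418976894 -0.03131724725608699 [[-0.326, -0.915, -0.238, 0.285], [-0.945, 0.316, 0.08, 0.616], [0.002, 0.251, -0.968, 0.384], [0.0, 0.0, 0.0, 1.0]]
```

View pics/top0.png

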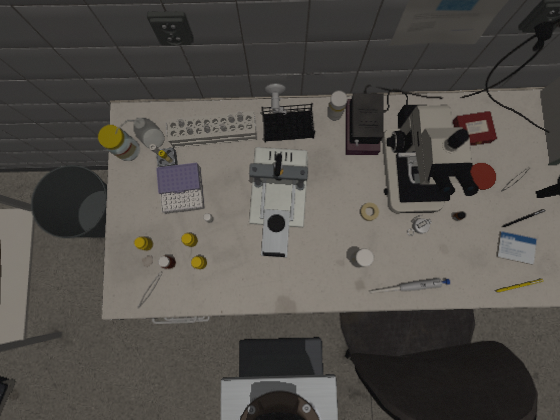

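View pics/side0.png

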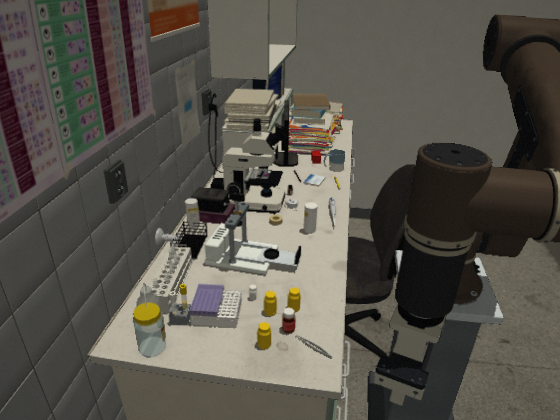

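The top picture shows the shaker at about (278,205), with its tray drawn out and its tab near (274,253). The amber bottle with the white cap is at (166,262), among yellow look-alikes at (142,243), (189,239) and (198,262). The side picture shows the amber bottle at (288,320). I'll zoom in.

```bash
cat > h.py <<'E'
from plant import r
import cv2,numpy as np
def K(i):
    f=210/np.tan(np.radians(i['fovy']/2)); return np.array([[f,0,i['cx']],[0,f,i['cy']],[0,0,1.]]),np.array([i['k1'],0,0,0.])
def ray(i,uv):
    k,d=K(i); p=cv2.undistortPoints(np.array([[uv]],float),k,d)[0,0]
    T=np.array(i['pose']); v=T[:3,:3]@np.array([p[0],p[1],1]); return T[:3,3],v/np.linalg.norm(v)
def plane(i,uv,z):
    o,v=ray(i,uv); return o+v*(z-o[2])/v[2]
def tri(l):  # list of (info,uv)
    A=np.zeros((3,3));b=np.zeros(3);R=[ray(*a) for a in l]
    for o,v in R:
        P=np.eye(3)-np.outer(v,v);A+=P;b+=P@o
    x=np.linalg.solve(A,b); return x,[np.linalg.norm((np.eye(3)-np.outer(v,v))@(x-o)) for o,v in R]
def proj(i,X):
    k,d=K(i);T=np.linalg.inv(np.array(i['pose']));p=T[:3,:3]@np.array(X)+T[:3,3]
    return cv2.projectPoints(p.reshape(1,1,3),np.zeros(3),np.zeros(3),k,d)[0].ravel()
E
python3 - <<'E'
from h import *
t=cv2.imread('pics/top0.png');s=cv2.imread('pics/side0.png')
a=cv2.resize(t[140:275,130:310],None,fx=4,fy=4,interpolation=cv2.INTER_CUBIC)
b=cv2.resize(s[190:350,190:310],None,fx=3.75,fy=3.75,interpolation=cv2.INTER_CUBIC)
cv2.imwrite('pics/tc.png',cv2.convertScaleAbs(a,alpha=1.3));cv2.imwrite('pics/sc.png',cv2.convertScaleAbs(b,alpha=1.3))
w=r.capture('wrist')[:,:,::-1];cv2.imwrite('pics/w0.png',w)
i=r.camera_info('top');print(plane(i,(166,262),.069),plane(i,(277,223),.04),plane(i,(278,158),.257),plane(i,(274,255),.065))
E
```

```text
[0.47247082 0.29828703 0.069     ] [ 0.57528348 -0.00811828  0.04      ] [ 0.70109005 -0.0174733   0.257     ] [0.48280514 0.00227744 0.065     ]
```

View pics/tc.png

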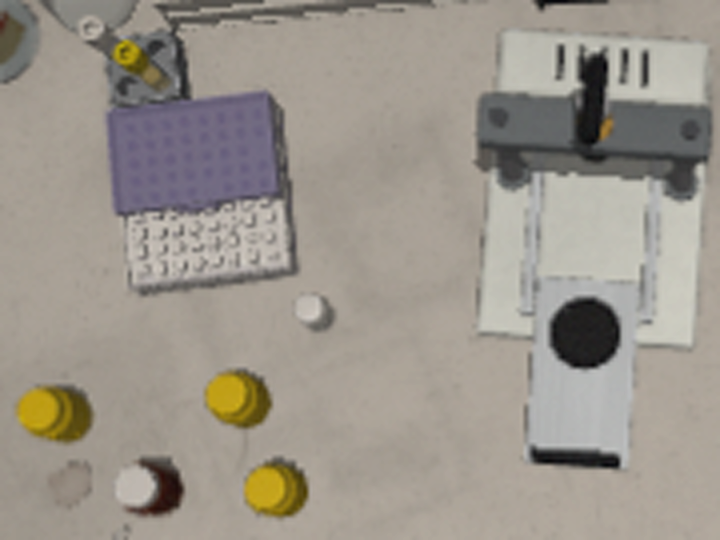

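View pics/sc.png

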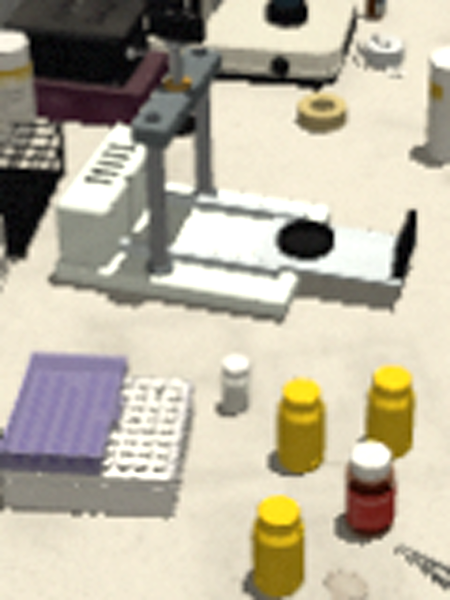

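The crops show the white cap at top (164,262), the nest's dark disc at top (276,223), the tab at about (274,255) and the vial at (208,217). In the side view the amber bottle is at (289,320). Next I'll measure with masks.

```bash
cat >> h.py <<'E'
def blob(img,cond,box):
    """largest blob of bool mask in box (u0,v0,u1,v1): contour, centroid"""
    m=np.zeros(img.shape[:2],np.uint8);u0,v0,u1,v1=box;m[v0:v1,u0:u1]=cond[v0:v1,u0:u1]
    c=max(cv2.findContours(m,cv2.RETR_EXTERNAL,cv2.CHAIN_APPROX_NONE)[0],key=cv2.contourArea)
    M=cv2.moments(c);return c,np.array([M['m10'],M['m01']])/M['m00'],M['m00']
def hsv(img): return np.moveaxis(cv2.cvtColor(img,cv2.COLOR_BGR2HSV).astype(int),2,0)
E
python3 - <<'E'
from h import *
t=cv2.imread('pics/top0.png');s=cv2.imread('pics/side0.png');it=r.camera_info('top');is_=r.camera_info('side')
H,S,V=hsv(t);h2,s2,v2=hsv(s)
print(t[262,155:180].tolist());print(s[305:333,289].tolist())
# amber body + cap
yt=(H>15)&(H<35)&(S>150)&(V>80)
for b in ((132,230,155,255),(180,228,200,250),(190,252,210,272)):
    c,p,a=blob(t,yt,b);print('yellow',p,a,plane(it,p,.05))
c,p,a=blob(t,V<60,(262,210,290,235));print('nest',p,a,plane(it,p,.04))
c,q,a2=blob(s,v2<60,(255,240,285,262));print('nest side',q,a2,plane(is_,q,.04));print(tri([(it,p),(is_,q)]))
E
```

```text
[[111, 118, 123], [110, 119, 124], [110, 118, 124], [115, 121, 126], [134, 140, 146], [134, 139, 145], [133, 140, 145], [134, 140, 146], [135, 141, 146], [135, 141, 146], [135, 141, 147], [135, 141, 147], [133, 141, 145], [110, 115, 119], [54, 58, 63], [18, 24, 44], [12, 16, 38], [11, 13, 31], [10, 12, 28], [11, 11, 27], [31, 36, 46], [99, 107, 115], [109, 118, 124], [110, 118, 125], [112, 121, 127]]
[[11, 82, 99], [6, 78, 97], [80, 137, 150], [176, 197, 204], [195, 209, 214], [196, 211, 214], [194, 210, 213], [196, 210, 214], [194, 209, 213], [158, 170, 174], [107, 116, 119], [98, 107, 109], [96, 103, 106], [57, 69, 90], [26, 35, 64], [2, 8, 37], [3, 7, 31], [16, 18, 70], [28, 33, 89], [42, 47, 93], [21, 28, 88], [21, 24, 87], [20, 26, 86], [21, 26, 86], [26, 32, 88], [20, 26, 84], [8, 14, 56], [14, 22, 43]]
yellow [141.07062147 242.68926554] 118.0 [0.52963212 0.37411822 0.05      ]
yellow [187.66040689 238.96557121] 106.5 [0.53608867 0.2440823  0.05      ]
yellow [197.27878788 262.05151515] 110.0 [0.47070931 0.2167404  0.05      ]
nest [275.86953063 222.86475736] 209.5 [ 0.57577001 -0.00490115  0.04      ]
nest side [271.08252427 253.42880259] 103.0 [0.57649535 0.00233231 0.04      ]
(array([ 0.57709703, -0.00478286,  0.03506193]), [np.float64(0.0006111004092663457), np.float64(0.0006111004092663686)])
```

Run:
```python
from h import *
t=cv2.imread('pics/top0.png');s=cv2.imread('pics/side0.png');it=r.camera_info('top');is_=r.camera_info('side')
H,S,V=hsv(t);h2,s2,v2=hsv(s)
c,p,a=blob(t,(V>132),(155,250,175,275));print('cap top',p,a)
c,q,b=blob(s,(v2>185)&(s2<70),(280,300,300,325));print('cap side',q,b)
X,e=tri([(it,p),(is_,q)]);print(X,e,plane(it,p,.069))
g=r.get_state();print(g['tcp_pos'])
```

```text
cap top [162.93390805 261.11206897] 58.0
cap side [288.44855967 310.51440329] 40.5
[0.47571675 0.30666052 0.0692684 ] [np.float64(0.0005782312903120879), np.float64(0.0005782312903119746)] [0.47515448 0.30669553 0.069     ]
[0.21977021 0.63783461 0.22583532]
```

Emit:
{"op": "play_rows", "data": {
  "rows": [
    [[0,0.05,0.033,0.003,0.06],[0,0.12,0.079,0.007,0.14],[0,0.195,0.128,0.011,0.22],[0,0.27,0.177,0.015,0.31],[0,0.345,0.226,0.019,0.4],[0,0.42,0.275,0.023,0.48],[0,0.48,0.315,0.027,0.56],[0,0.525,0.344,0.03,0.62]]
  ],
  "squeeze": 25
}}

```text
time_s: 0.82
tcp_pos: [0.413, 0.3875, 0.2115]
eef_rot: [180.0, -0.0, -72.7]
contact_force: [-0.9, 0.6, -0.3]
gripper_width: 0.0877
gripper_force: 0.0
```

```bash
cat >> h.py <<'E'
def go(xyz,yaw):
    """shares from the present pose to a target (tool down)"""
    s=r.get_state();R=s['eef_rot'];from_=np.array(s['tcp_pos']);y=np.radians(R[2])
    d=np.array(xyz)-from_;t=(R[2]-yaw+180)%360-180
    sh=[d[0]*np.cos(y)+d[1]*np.sin(y),d[0]*np.sin(y)-d[1]*np.cos(y),-d[2]]
    print('t',round(s['time_s'],2),'tcp',np.round(from_,4),'rot',np.round(R,2),'w',round(s['gripper_width'],4),'F',np.round(s['contact_force'],1),'| shares',np.round(np.array(sh)/.5,4),round(np.radians(t)/1.5,4),'deg',round(t,1))
E
python3 -c "
from h import *
go((.4757,.3067,.17),-90);print(r.get_state()['joints'])"
```

```text
t 0.82 tcp [0.413  0.3875 0.2115] rot [ 1.7999e+02 -1.0000e-02 -7.2690e+01] w 0.0877 F [-0.9  0.6 -0.3] | shares [ 0.1916 -0.0717  0.0829] 0.2014 deg 17.3
[ 6.29725012e+01  1.09873466e+01 -1.45494129e+01 -3.90026720e-03
 -6.44789087e+01 -4.56648273e+01]
```

Emit:
{"op": "play_rows", "data": {
  "rows": [
    [[0,0.04,-0.015,0.018,0.05],[0,0.1,-0.037,0.043,0.12],[0,0.15,-0.056,0.065,0.17],[0,0.18,-0.067,0.077,0.195],[0,0.1916,-0.0717,0.083,0.2014],[0,0.1916,-0.0717,0.083,0.2014],[0,0.1916,-0.0717,0.083,0.2014],[0,0.1916,-0.0717,0.083,0.2014]]
  ]
}}

```text
time_s: 1.48
tcp_pos: [0.4752, 0.3106, 0.1705]
eef_rot: [-180.0, 0.0, -89.5]
contact_force: [0.1, 0.7, -0.8]
gripper_width: 0.088
gripper_force: 0.0
```

```bash
python3 -c "
from h import *
go((.4757,.3067,.0135),-90)
i=r.camera_info('wrist');w=r.capture('wrist')[:,:,::-1];cv2.imwrite('pics/w1.png',w)
import json;json.dump({k:np.array(v).tolist() for k,v in i.items()},open('w1.json','w'))
print(proj(i,(.4757,.3067,.069)))
"
```

```text
t 1.48 tcp [0.4752 0.3106 0.1705] rot [-1.7997e+02  3.0000e-02 -8.9510e+01] w 0.088 F [ 0.1  0.7 -0.8] | shares [ 0.0077 -0.001   0.314 ] 0.0057 deg 0.5
[280.71369531 204.32424763]
```

View pics/w1.png

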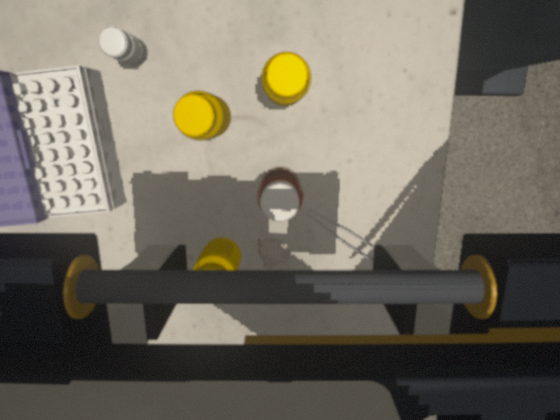

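The wrist picture shows the cap at (280,202), 2 px from where the measurement predicts it. The path between the fingers is clear, so I'll descend and grip.

Emit:
{"op": "play_rows", "data": {
  "rows": [
    [[0,0.004,-0.001,0.05,0.005],[0,0.0077,-0.001,0.11,0.0057],[0,0.0077,-0.001,0.17,0.0057],[0,0.0077,-0.001,0.225,0.0057],[0,0.0077,-0.001,0.27,0.0057],[0,0.0077,-0.001,0.298,0.0057],[0,0.0077,-0.001,0.312,0.0057],[0,0.0077,-0.001,0.314,0.0057]]
  ]
}}

```text
time_s: 2.2
tcp_pos: [0.4751, 0.3061, 0.012]
eef_rot: [179.9, -0.1, -90.0]
contact_force: [0.1, 0.0, -0.2]
gripper_width: 0.0876
gripper_force: 0.0
```

Emit:
{"op": "play_rows", "data": {
  "rows": [
    [[0.3,0,0,0,0],[0.6,0,0,0,0],[0.8,0,0,0,0],[1,0,0,0,0],[1,0,0,0,0],[1,0,0,0,0],[1,0,0,0,0],[1,0,0,0,0]]
  ],
  "squeeze": 20
}}

```text
time_s: 2.87
tcp_pos: [0.4759, 0.3058, 0.0132]
eef_rot: [-180.0, 0.0, -90.1]
contact_force: [0.6, 0.6, 0.1]
gripper_width: 0.0399
gripper_force: 0.0
```

```bash
python3 -c "
from h import *
go((.4757,.3067,.0135),-90);print(r.get_state()['gripper_force'])
i=r.camera_info('wrist')
t=r.camera_info('top')
import math
# shaker axis candidates
im=cv2.imread('pics/top0.png');H,S,V=hsv(im)
c,p,a=blob(im,(V<45),(258,246,290,262));print('tab',p,a,cv2.minAreaRect(c));
x=c[:,0,:];print([plane(t,x[k],.065) for k in (x[:,0].argmin(),x[:,0].argmax())])
"
```

```text
t 2.87 tcp [0.4759 0.3058 0.0132] rot [-1.7999e+02  1.0000e-02 -9.0100e+01] w 0.0399 F [0.6 0.6 0.1] | shares [-0.0018  0.0004 -0.0006] -0.0012 deg -0.1
0.0
tab [273.62172285 254.32209738] 44.5 ((273.4823303222656, 254.26551818847656), (21.219560623168945, 3.1263930797576904), 3.814074993133545)
[array([0.49196573, 0.03244606, 0.065     ]), array([ 0.47924279, -0.02522276,  0.065     ])]
```

Emit:
{"op": "play_rows", "data": {
  "rows": [
    [[1,0,0,0,0],[1,0,0,0,0],[1,0,0,0,0],[1,0,0,0,0],[1,0,0,-0.01,0],[1,0,0,-0.04,0],[1,0,0,-0.09,0],[1,0,0,-0.15,0]]
  ]
}}

```text
time_s: 3.53
tcp_pos: [0.4749, 0.3048, 0.0875]
eef_rot: [179.8, -0.2, -90.1]
contact_force: [0.6, 0.8, -0.9]
gripper_width: 0.0365
gripper_force: 20.0
```

Emit:
{"op": "play_rows", "data": {
  "rows": [
    [[1,0,0,-0.07,0],[1,0,0,-0.14,0],[1,0,0,-0.19,0],[1,0,0,-0.22,0],[1,0,0,-0.23,0],[1,0,0,-0.23,0],[1,0,0,-0.23,0],[1,0,0,-0.23,0]]
  ]
}}

```text
time_s: 4.2
tcp_pos: [0.4751, 0.3052, 0.2014]
eef_rot: [179.9, -0.1, -90.1]
contact_force: [0.6, -0.1, -1.4]
gripper_width: 0.0362
gripper_force: 20.0
```

```bash
python3 -c "
from h import *
go((.46,-.004,.20),-180);print(r.get_state()['gripper_force'])
"
```

```text
t 4.2 tcp [0.4751 0.3052 0.2014] rot [ 1.7989e+02 -1.1000e-01 -9.0110e+01] w 0.0362 F [ 0.6 -0.1 -1.4] | shares [0.6184 0.0291 0.0027] 1.0459 deg 89.9
19.97586801199759
```

Emit:
{"op": "play_rows", "data": {
  "rows": [
    [[1,0.03,-0.013,-0.02,0],[1,0.1,-0.044,-0.05,0],[1,0.18,-0.08,-0.07,0],[1,0.26,-0.115,-0.09,0],[1,0.34,-0.15,-0.097,0],[1,0.41,-0.182,-0.097,0],[1,0.45,-0.2,-0.097,0],[1,0.46,-0.204,-0.097,0]]
  ]
}}

```text
time_s: 4.87
tcp_pos: [0.5781, 0.0717, 0.2497]
eef_rot: [179.8, -0.1, -90.3]
contact_force: [-0.7, 0.7, -0.6]
gripper_width: 0.0359
gripper_force: 20.0
```

Emit:
{"op": "play_rows", "data": {
  "rows": [
    [[1,0,0,0,0],[1,0,0,0,0],[1,0,0,0,0],[1,0,0,0,0],[1,0,0,0,0],[1,0,0,0,0],[1,0,0,0,0],[1,0,0,0,0]]
  ]
}}

```text
time_s: 5.53
tcp_pos: [0.5774, 0.0761, 0.2517]
eef_rot: [-180.0, 0.0, -90.1]
contact_force: [0.1, -1.0, -0.7]
gripper_width: 0.0361
gripper_force: 20.0
```

```bash
cat >> h.py <<'E'
import json
def snap(n):
    i=r.camera_info('wrist');w=r.capture('wrist')[:,:,::-1].copy();cv2.imwrite(f'pics/{n}.png',w)
    json.dump({k:np.array(v).tolist() for k,v in i.items()},open(n+'.json','w'));return i,w
def load(n):
    return {k:np.array(v) for k,v in json.load(open(n+'.json')).items()},cv2.imread(f'pics/{n}.png')
E
python3 -c "
from h import *
i,w=snap('w2');go((.577,.075,.25),-90)
print(proj(i,(.577,-.005,.04)),proj(i,(.70,-.017,.257)),proj(i,(.485,.003,.065)))
"
```

```text
t 5.58 tcp [0.5774 0.0759 0.2517] rot [-1.7999e+02  1.0000e-02 -9.0070e+01] w 0.0357 F [-0.   0.3 -0.2] | shares [0.0019 0.0008 0.0033] -0.0008 deg -0.1
[281.21852207 102.01264179] [-20.20544367  53.07866729] [380.57005132 110.05662091]
```

View pics/w2.png

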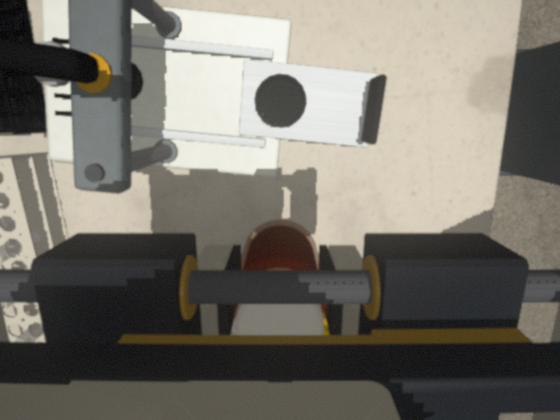

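The picture shows the nest's black disc at (281,101), the tray with its tab at (375,108), the bridge at (100,100) with the knob at its left, and the bottle firmly held with its lower edge near (281,221).

Run:
```python
from h import *
i,w=load('w2');H,S,V=hsv(w)
c,p,a=blob(w,V<50,(245,65,320,140));print('nest',p,a,cv2.fitEllipse(c));P=plane(i,p,.037);print(P)
it=r.camera_info('top');print(tri([(i,p),(it,(275.87,222.86))]))
E=cv2.fitEllipse(c);(ex,ey),(d1,d2),an=E
x=c[:,0,:].astype(float)
Q=np.array([plane(i,q,.04)[:2] for q in x]);print('disc circle',cv2.minEnclosingCircle(Q.astype(np.float32)))
g=cv2.cvtColor(w,cv2.COLOR_BGR2GRAY)
L=cv2.createLineSegmentDetector().detect(g)[0][:,0]
for l in L:
    if np.hypot(l[2]-l[0],l[3]-l[1])>55 and max(l[1],l[3])<200 :
        A,B=plane(i,l[:2],.03),plane(i,l[2:],.03);an=np.degrees(np.arctan2(B[1]-A[1],B[0]-A[0]))
        print(l.round(),(an+45)%90-45)
# bottle foot
s=r.get_state();z=s['tcp_pos'][2]-.0132
A=plane(i,(281,220.5),z);print('foot near edge',A, 'centre y', A[1]+.0185, 'tcp',s['tcp_pos'])
```

```text
Traceback (most recent call last):
  File "h.py", line 21, in blob
    c=max(cv2.findContours(m,cv2.RETR_EXTERNAL,cv2.CHAIN_APPROX_NONE)[0],key=cv2.contourArea)
ValueError: max() iterable argument is empty
```

```bash
cat > m.py <<'E'
from h import *
i,w=load('w2');H,S,V=hsv(w);print(V[101,281],V[101,225])
c,p,a=blob(w,V<100,(245,65,320,140));print('nest',p,a,cv2.fitEllipse(c));P=plane(i,p,.037);print(P)
it=r.camera_info('top');print(tri([(i,p),(it,(275.87,222.86))]))
x=c[:,0,:].astype(float)
Q=np.array([plane(i,q,.04)[:2] for q in x]);print('disc circle',cv2.minEnclosingCircle(Q.astype(np.float32)))
g=cv2.cvtColor(w,cv2.COLOR_BGR2GRAY)
L=cv2.createLineSegmentDetector().detect(g)[0][:,0]
for l in L:
    if np.hypot(l[2]-l[0],l[3]-l[1])>55 and max(l[1],l[3])<200 :
        A,B=plane(i,l[:2],.03),plane(i,l[2:],.03);an=np.degrees(np.arctan2(B[1]-A[1],B[0]-A[0]))
        print(l.round(),(an+45)%90-45)
s=r.get_state();z=s['tcp_pos'][2]-.0132
A=plane(i,(281,220.5),z);print('foot near edge',A, 'centre y', A[1]+.0185, 'tcp',s['tcp_pos'])
E
python3 m.py
```

```text
72 241
nest [279.97967061 100.25844913] 1943.0 ((279.9861755371094, 100.2577896118164), (48.60213088989258, 50.92983627319336), 5.9916815757751465)
[ 0.57821848 -0.00679598  0.037     ]
(array([ 0.57774373, -0.00592591,  0.02968871]), [np.float64(0.0012691812937486305), np.float64(0.001269181293748679)])
disc circle ((0.5781395435333252, -0.006152678281068802), 0.024864209815859795)
[386.  77. 376. 143.] -5.702178578610585
[166.  47. 271.  57.] -5.502612774735013
[ 74. 186.  71. 118.] -5.958483974720764
[358. 141. 367.  81.] -6.0866810550243
[274. 136. 356. 145.] -5.634790341014821
[288.  20. 165.   7.] -5.92070852424753
[263. 140. 166. 131.] -5.337692933589558
[121. 178. 121.  99.] -5.707937085907062
[120.  73. 121.   1.] -5.992708905020166
[167. 128. 236. 134.] -5.546189134435508
[374.  73. 287.  64.] -5.823767036795452
[181.  39. 272.  48.] -5.851765985955382
foot near edge [0.57795118 0.058984   0.23846049] centre y 0.07748399948826239 tcp [0.57740772 0.07594755 0.25166049]
```

Emit:
{"op": "play_rows", "data": {
  "rows": [
    [[1,0.02,0,0,0.05],[1,0.05,0,0,0.12],[1,0.08,0,0,0.2],[1,0.11,0,0,0.28],[1,0.135,0,0,0.36],[1,0.155,0,0,0.44],[1,0.164,0.001,0,0.51],[1,0.164,0.001,0,0.55]]
  ]
}}

```text
time_s: 6.25
tcp_pos: [0.5767, -0.0074, 0.2516]
eef_rot: [-180.0, -0.0, -137.8]
contact_force: [0.7, 0.1, -0.4]
gripper_width: 0.0363
gripper_force: 20.0
```

Emit:
{"op": "play_rows", "data": {
  "rows": [
    [[1,0,0,0,0.06],[1,0,0,0,0.14],[1,0,0,0,0.22],[1,0,0,0,0.3],[1,0,0,0,0.38],[1,0,0,0,0.46],[1,0,0,0,0.53],[1,0,0,0,0.562]]
  ]
}}

```text
time_s: 6.92
tcp_pos: [0.5768, -0.0063, 0.2516]
eef_rot: [180.0, 0.0, 174.0]
contact_force: [0.3, 0.5, 0.7]
gripper_width: 0.036
gripper_force: 20.0
```

Emit:
{"op": "play_rows", "data": {
  "rows": [
    [[1,0,0,0.02,0],[1,0,0,0.06,0],[1,0,0,0.11,0],[1,0,0,0.16,0],[1,0,0,0.2,0],[1,0,0,0.23,0],[1,0,0,0.24,0],[1,0,0,0.24,0]]
  ]
}}

```text
time_s: 7.58
tcp_pos: [0.5758, -0.0066, 0.1298]
eef_rot: [-179.9, -0.2, 174.4]
contact_force: [-0.3, 0.9, -1.2]
gripper_width: 0.0363
gripper_force: 20.0
```

Emit:
{"op": "play_rows", "data": {
  "rows": [
    [[1,0,0,0,0],[1,0,0,0,0],[1,0,0,0,0],[1,0,0,0,0],[1,0,0,0,0],[1,0,0,0,0],[1,0,0,0,0],[1,0,0,0,0]]
  ]
}}

```text
time_s: 8.25
tcp_pos: [0.5768, -0.0064, 0.1317]
eef_rot: [180.0, 0.0, 174.3]
contact_force: [-0.9, -0.1, 0.0]
gripper_width: 0.0361
gripper_force: 20.0
```

Run:
```python
from h import *
go((.5768,-.0062,.06),174.3)
i,w=snap('w3');print(r.get_state()['joints'])
H,S,V=hsv(w)
s=r.get_state();u=np.array([np.cos(np.radians(5.7)),-np.sin(np.radians(5.7)),0])
c=np.array(s['tcp_pos']);c[2]-=.0132
print('expected foot near edge px',proj(i,c-u*.0185), 'nest near rim',proj(i,np.array([.578,-.0062,.04])-u*.026))
```

```text
t 8.25 tcp [ 0.5768 -0.0064  0.1317] rot [1.8000e+02 1.0000e-02 1.7434e+02] w 0.0361 F [-0.9 -0.1  0. ] | shares [1.000e-04 3.000e-04 1.433e-01] 0.0004 deg 0.0
[ 1.87912603e+01  1.59590824e+01 -1.92874757e+01  4.21619415e-04
 -5.47494216e+01 -1.14451069e+02]
expected foot near edge px [278.8907096  215.64611738] nest near rim [279.43394959 177.05757237]
```

View pics/w3.png

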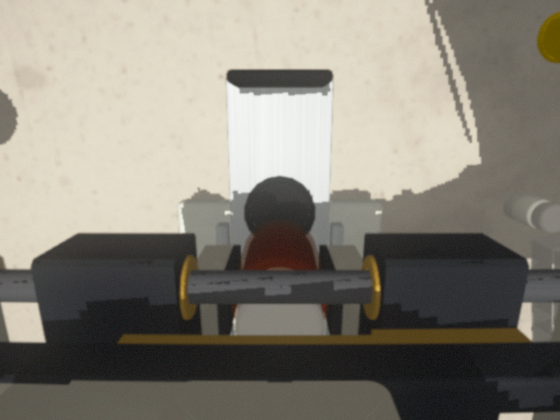

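The tray is aligned with the tool, and the nest's near rim at row 177 matches the prediction. The bottle foot is at about row 221. I'll check how far the bottle sits off-centre in the hand.

Run:
```python
from h import *
for n in ('w2','w3'):
    i,w=load(n);print(n,[(k,w[k,281].tolist()) for k in range(212,230)])
i,w=load('w2');t=np.array([.5774,.0760,.2517])
for off in (0,-.0015,-.003): print(off,proj(i,t+[0,-(.0185+off),-.0132]))
```

```text
w2 [(212, [116, 128, 133]), (213, [123, 136, 140]), (214, [123, 136, 142]), (215, [126, 137, 143]), (216, [124, 136, 144]), (217, [123, 134, 141]), (218, [108, 119, 126]), (219, [88, 99, 110]), (220, [75, 85, 98]), (221, [68, 79, 94]), (222, [66, 79, 93]), (223, [63, 76, 92]), (224, [56, 71, 87]), (225, [49, 57, 77]), (226, [41, 47, 63]), (227, [33, 43, 60]), (228, [29, 37, 57]), (229, [33, 41, 59])]
w3 [(212, [47, 51, 49]), (213, [47, 48, 50]), (214, [44, 44, 47]), (215, [47, 46, 47]), (216, [48, 48, 51]), (217, [43, 45, 48]), (218, [42, 43, 48]), (219, [42, 47, 52]), (220, [40, 46, 54]), (221, [39, 46, 53]), (222, [36, 43, 53]), (223, [36, 43, 54]), (224, [39, 45, 56]), (225, [33, 39, 55]), (226, [36, 40, 58]), (227, [34, 40, 60]), (228, [30, 38, 56]), (229, [31, 37, 58])]
0 [282.1144247  217.63904516]
-0.0015 [282.1123416  220.55216079]
-0.003 [282.11025686 223.45289281]
```

Emit:
{"op": "play_rows", "data": {
  "rows": [
    [[1,0,0,0.03,0],[1,0,0,0.07,0],[1,0,0,0.1,0],[1,0,0,0.125,0],[1,0,0,0.145,0],[1,0,0,0.16,0],[1,0,0,0.168,0],[1,0,0,0.168,0]]
  ]
}}

```text
time_s: 8.97
tcp_pos: [0.5765, -0.0064, 0.0468]
eef_rot: [-180.0, -0.1, 174.3]
contact_force: [0.2, 0.4, -0.2]
gripper_width: 0.036
gripper_force: 20.0
```

Emit:
{"op": "play_rows", "data": {
  "rows": [
    [[1,0,0,0.002,0],[1,0,0,0.004,0],[1,0,0,0.006,0],[1,0,0,0.008,0],[1,0,0,0.008,0],[1,0,0,0.008,0],[1,0,0,0.008,0],[1,0,0,0.008,0]]
  ]
}}

```text
time_s: 9.63
tcp_pos: [0.5769, -0.0063, 0.0437]
eef_rot: [180.0, 0.0, 174.3]
contact_force: [-0.7, 1.0, -1.2]
gripper_width: 0.0362
gripper_force: 20.0
```

Run:
```python
from h import *
go((.5768,-.0062,.0435),174.3)
```

```text
t 9.63 tcp [ 0.5769 -0.0063  0.0437] rot [1.8000e+02 1.0000e-02 1.7434e+02] w 0.0362 F [-0.7  1.  -1.2] | shares [0.0002 0.0002 0.0003] 0.0005 deg 0.0
```

Emit:
{"op": "play_rows", "data": {
  "rows": [
    [[1,0,0,0.001,0],[1,0,0,0.001,0],[0.6,0,0,0.001,0],[0.5,0,0,0.001,0],[0.4,0,0,0.001,0],[0.2,0,0,0.001,0],[0,0,0,0.001,0],[0,0,0,0.001,0]]
  ]
}}

```text
time_s: 10.3
tcp_pos: [0.5769, -0.0063, 0.0431]
eef_rot: [180.0, 0.0, 174.3]
contact_force: [0.1, -0.0, 0.6]
gripper_width: 0.0637
gripper_force: 0.0
```

Emit:
{"op": "play_rows", "data": {
  "rows": [
    [[0,0,0,0,0],[0,0,0,0,0],[0,0,0,0,0],[0,0,0,-0.01,0],[0,0,0,-0.04,0],[0,0,0,-0.09,0],[0,0,0,-0.15,0],[0,0,0,-0.2,0]]
  ]
}}

```text
time_s: 10.97
tcp_pos: [0.5769, -0.0065, 0.1451]
eef_rot: [-180.0, 0.0, 174.3]
contact_force: [0.2, -0.2, 0.5]
gripper_width: 0.0878
gripper_force: 0.0
```

Run:
```python
from h import *
# pre-push point: 0.03 in front of tab, above
u=np.array([np.cos(np.radians(5.7)),-np.sin(np.radians(5.7))]);n=np.array([.578,-.0062])
tab=n-.095*u;print('tab',tab)
go((*(tab-.035*u),.15),174.3)
i,w=snap('w4');H,S,V=hsv(w)
cv2.imwrite('pics/t4.png',r.capture('top')[:,:,::-1])
t=cv2.imread('pics/t4.png');cv2.imwrite('pics/t4c.png',np.hstack([cv2.resize(t[130:280,200:350],(400,400),interpolation=cv2.INTER_CUBIC),cv2.resize(w[100:400,130:430],(400,400))]))
```

```text
tab [0.48346972 0.00323538]
t 10.97 tcp [ 0.5769 -0.0065  0.1451] rot [-1.7999e+02  2.0000e-02  1.7435e+02] w 0.0878 F [ 0.2 -0.2  0.5] | shares [ 0.2579  0.001  -0.0099] 0.0005 deg 0.0
```

View pics/t4c.png

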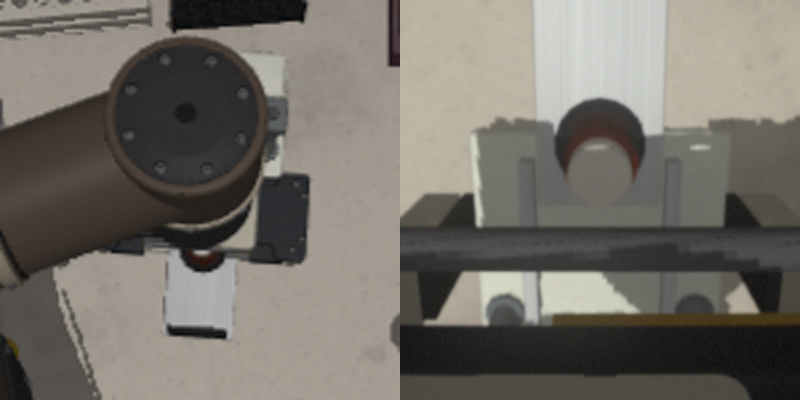

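The bottle stands in the nest and is released (cap at about (600,172) in the right-hand crop). Next comes the tab.

Emit:
{"op": "play_rows", "data": {
  "rows": [
    [[0.2,0.02,0,-0.01,0],[0.4,0.06,0,-0.01,0],[0.6,0.11,0.001,-0.01,0],[0.8,0.16,0.001,-0.01,0],[1,0.21,0.001,-0.01,0],[1,0.245,0.001,-0.01,0],[1,0.258,0.001,-0.01,0],[1,0.258,0.001,-0.01,0]]
  ]
}}

```text
time_s: 11.73
tcp_pos: [0.4468, 0.0068, 0.1481]
eef_rot: [180.0, -0.0, 174.4]
contact_force: [1.3, 0.4, -1.0]
gripper_width: 0.0402
gripper_force: 0.0
```

Emit:
{"op": "play_rows", "data": {
  "rows": [
    [[1,0,0,0.02,0],[1,0,0,0.06,0],[1,0,0,0.1,0],[1,0,0,0.14,0],[1,0,0,0.18,0],[1,0,0,0.205,0],[1,0,0,0.215,0],[1,0,0,0.215,0]]
  ]
}}

```text
time_s: 12.4
tcp_pos: [0.4483, 0.0065, 0.0392]
eef_rot: [-179.9, -0.1, 174.3]
contact_force: [0.0, 0.3, -0.5]
gripper_width: 0.0002
gripper_force: 0.0
```

Run:
```python
from h import *
u=np.array([np.cos(np.radians(5.7)),-np.sin(np.radians(5.7))]);v=np.array([-u[1],u[0]]);n=np.array([.578,-.0062])
tab=n-.095*u
i,w=load('w2')
# base plate front edge on two rays either side of the tray, z=.022
g=cv2.cvtColor(w,cv2.COLOR_BGR2GRAY).astype(int)
for row in (30,40,160,165):
    d=np.diff(g[row,255:310]);k=255+d.argmin();P=plane(i,(k+.5,row),.022)[:2]-n;print(row,k,d.min(),'edge rel nest',P@u,P@v,'=> axis at',P@u+.12)
it=r.camera_info('top');print('knob',(plane(it,(277.9,163.5),.257)[:2]-n)@np.c_[u,v])
go((*(tab-.012*u),.043),174.3)
```

```text
30 289 -20 edge rel nest -0.002449764556353446 -0.06904897506627768 => axis at 0.11755023544364655
40 288 -21 edge rel nest -0.0024222271047336106 -0.05974111858822599 => axis at 0.11757777289526639
160 276 -22 edge rel nest -0.00203207914297251 0.060572575961531275 => axis at 0.11796792085702748
165 276 -19 edge rel nest -0.0025496467593496496 0.06592938485293597 => axis at 0.11745035324065034
knob [0.11001681 0.00027107]
t 12.4 tcp [0.4483 0.0065 0.0392] rot [-1.7991e+02 -1.5000e-01  1.7433e+02] w 0.0002 F [ 0.   0.3 -0.5] | shares [-0.0467  0.0004 -0.0075] 0.0003 deg 0.0
```

Emit:
{"op": "play_rows", "data": {
  "rows": [
    [[1,-0.015,0,-0.004,0],[1,-0.03,0,-0.008,0],[1,-0.04,0,-0.008,0],[1,-0.047,0,-0.008,0],[1,-0.055,0,-0.008,0],[1,-0.065,0,-0.008,0],[1,-0.077,0,-0.008,0],[1,-0.09,0,-0.008,0]]
  ]
}}

```text
time_s: 13.07
tcp_pos: [0.4935, 0.0022, 0.0446]
eef_rot: [-180.0, -0.0, 174.3]
contact_force: [-2.4, 0.8, 2.9]
gripper_width: 0.0003
gripper_force: 1.6
```

Emit:
{"op": "play_rows", "data": {
  "rows": [
    [[1,-0.014,0,0,0],[1,-0.03,0,0,0],[1,-0.046,0,0,0],[1,-0.062,0,0,0],[1,-0.078,0,0,0],[1,-0.094,0,0,0],[1,-0.108,0,0,0],[1,-0.12,0,0,0]]
  ]
}}

```text
time_s: 13.73
tcp_pos: [0.5538, -0.0037, 0.0444]
eef_rot: [-180.0, -0.0, 174.3]
contact_force: [-3.8, -0.6, 2.9]
gripper_width: 0.0004
gripper_force: 1.6
```

Emit:
{"op": "play_rows", "data": {
  "rows": [
    [[1,-0.01,0,0,0],[1,-0.02,0,0,0],[1,-0.03,0,0,0],[1,-0.038,0,0,0],[1,-0.044,0,0,0],[1,-0.05,0,0,0],[1,-0.05,0,0,0],[1,-0.05,0,0,0]]
  ]
}}

```text
time_s: 14.4
tcp_pos: [0.5786, -0.0057, 0.0447]
eef_rot: [180.0, 0.1, 174.3]
contact_force: [-1.1, 0.6, -0.1]
gripper_width: 0.0005
gripper_force: 0.3
```

Run:
```python
from h import *
u=np.array([np.cos(np.radians(5.7)),-np.sin(np.radians(5.7))]);n=np.array([.578,-.0062])
go((*(n+(.1175-.095-.0095)*u),.043),174.3)
```

```text
t 14.4 tcp [ 0.5786 -0.0057  0.0447] rot [1.7997e+02 7.0000e-02 1.7434e+02] w 0.0005 F [-1.1  0.6 -0.1] | shares [-0.0249 -0.0011  0.0033] 0.0004 deg 0.0
```

Emit:
{"op": "play_rows", "data": {
  "rows": [
    [[1,-0.005,0,0,0],[1,-0.01,0,0,0],[1,-0.014,0,0,0],[1,-0.017,0,0,0],[1,-0.018,0,0,0],[1,-0.019,0,0,0],[1,-0.02,0,0,0],[1,-0.02,0,0,0]]
  ]
}}

```text
time_s: 15.07
tcp_pos: [0.5873, -0.0068, 0.0445]
eef_rot: [180.0, -0.1, 174.3]
contact_force: [-5.2, 2.6, 3.3]
gripper_width: 0.0008
gripper_force: 2.6
```

Emit:
{"op": "play_rows", "data": {
  "rows": [
    [[1,-0.001,0,0,0],[1,-0.002,0,0,0],[1,-0.003,0,0,0],[1,-0.004,0,0,0],[1,-0.005,0,0,0],[1,-0.006,0,0,0],[1,-0.006,0,0,0],[1,-0.006,0,0,0]]
  ]
}}

```text
time_s: 15.73
tcp_pos: [0.5873, -0.0072, 0.0441]
eef_rot: [-180.0, -0.3, 174.3]
contact_force: [-15.1, 5.9, 8.8]
gripper_width: 0.0006
gripper_force: 7.5
```

The force rose with no further travel, so the tray is on its hard stop. I'll back off, rise, and turn towards the clamp to verify and measure the knob.

Emit:
{"op": "play_rows", "data": {
  "rows": [
    [[1,0.02,0,0,0],[1,0.05,0,0,0],[1,0.06,0,-0.03,0],[1,0.06,0,-0.09,0],[1,0.06,0,-0.16,0],[1,0.06,0,-0.23,0],[1,0.06,0,-0.3,0],[1,0.06,0,-0.36,0]]
  ]
}}

```text
time_s: 16.4
tcp_pos: [0.5618, -0.0044, 0.2278]
eef_rot: [180.0, 0.2, 174.3]
contact_force: [2.1, 0.1, -1.0]
gripper_width: 0.0006
gripper_force: 0.0
```

Emit:
{"op": "play_rows", "data": {
  "rows": [
    [[0.8,0,0,-0.07,-0.06],[0.6,0,0,-0.14,-0.14],[0.4,0,0,-0.2,-0.22],[0.2,0,0,-0.23,-0.3],[0,0,0,-0.24,-0.38],[0,0,0,-0.24,-0.46],[0,0,0,-0.24,-0.54],[0,0,0,-0.24,-0.6]]
  ]
}}

```text
time_s: 17.07
tcp_pos: [0.5615, -0.0044, 0.3452]
eef_rot: [-179.9, 0.1, -133.7]
contact_force: [0.0, -0.2, 0.3]
gripper_width: 0.048
gripper_force: 0.0
```

Run:
```python
from h import *
go((.697,.035,.345),-95.7)
```

```text
t 17.07 tcp [ 0.5615 -0.0044  0.3452] rot [-1.7991e+02  1.1000e-01 -1.3375e+02] w 0.048 F [ 0.  -0.2  0.3] | shares [-0.2443 -0.1413  0.0003] -0.4427 deg -38.0
```

Emit:
{"op": "play_rows", "data": {
  "rows": [
    [[0,-0.03,-0.017,0,-0.05],[0,-0.08,-0.046,0,-0.12],[0,-0.14,-0.08,0,-0.2],[0,-0.19,-0.11,0,-0.28],[0,-0.225,-0.13,0,-0.36],[0,-0.244,-0.141,0,-0.42],[0,-0.244,-0.141,0,-0.443],[0,-0.244,-0.141,0,-0.443]]
  ]
}}

```text
time_s: 17.73
tcp_pos: [0.6975, 0.0344, 0.3436]
eef_rot: [-180.0, -0.0, -95.9]
contact_force: [-1.0, 0.2, -0.3]
gripper_width: 0.0873
gripper_force: 0.0
```

Emit:
{"op": "play_rows", "data": {
  "rows": [
    [[0,0,0,0,0],[0,0,0,0,0],[0,0,0,0,0],[0,0,0,0,0],[0,0,0,0,0],[0,0,0,0,0],[0,0,0,0,0],[0,0,0,0,0]]
  ]
}}

```text
time_s: 18.4
tcp_pos: [0.6965, 0.0343, 0.3446]
eef_rot: [-180.0, 0.0, -96.0]
contact_force: [-0.4, -0.4, -0.3]
gripper_width: 0.0874
gripper_force: 0.0
```

Run:
```python
from h import *
i,w=snap('w5');go((.697,.085,.345),-95.7)
u=np.array([np.cos(np.radians(5.7)),-np.sin(np.radians(5.7))]);n=np.array([.578,-.0062]);A=n+.1165*u;print(A)
print('knob',proj(i,(*A,.257)),'tab',proj(i,(*(A-.095*u),.065)))
cv2.imwrite('pics/s5.png',r.capture('side')[:,:,::-1])
s=cv2.imread('pics/s5.png');cv2.imwrite('pics/w5c.png',np.hstack([cv2.resize(w[0:280],(700,350))[:, 100:600],cv2.resize(s[190:270,200:280],(350,350))])[:,:800])
```

```text
t 18.45 tcp [0.6965 0.0343 0.3446] rot [-179.99    0.    -96.03] w 0.0877 F [ 0.1  0.2 -0.5] | shares [-0.101   0.0097 -0.0008] -0.0039 deg -0.3
[ 0.69392397 -0.01777075]
knob [277.0647007  139.43193405] tab [357.99748085 129.18138511]
```

View pics/w5c.png

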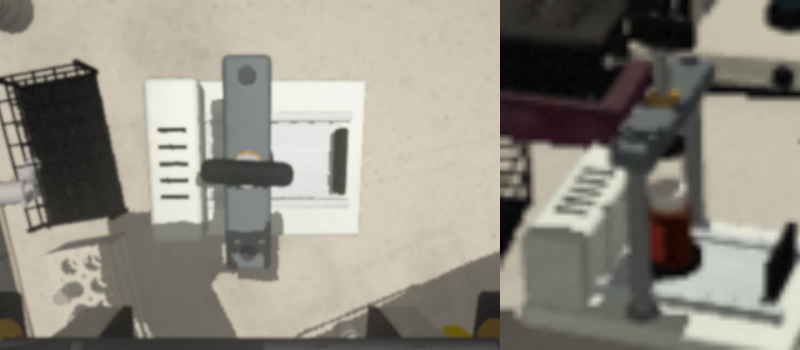

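The left crop shows the tab home, with its front edge at w5 pixel (358,129) where predicted. The knob bar is centred at about (278,138) in w5, and the right crop shows the bottle upright below the clamp. I'll take one more view to triangulate the knob.

Emit:
{"op": "play_rows", "data": {
  "rows": [
    [[0,-0.03,0,0,0],[0,-0.07,0,0,0],[0,-0.1,0,0,0],[0,-0.1,0,0,0],[0,-0.1,0,0,0],[0,-0.1,0,0,0],[0,-0.1,0,0,0],[0,-0.1,0,0,0]]
  ]
}}

```text
time_s: 19.17
tcp_pos: [0.7017, 0.0836, 0.3447]
eef_rot: [-180.0, -0.0, -96.1]
contact_force: [0.2, 0.1, 0.6]
gripper_width: 0.0878
gripper_force: 0.0
```

Run:
```python
from h import *
j,w2=snap('w6');i,w=load('w5')
u=np.array([np.cos(np.radians(5.7)),-np.sin(np.radians(5.7))]);n=np.array([.578,-.0062]);A=n+.1165*u
L=[]
for I,W in ((i,w),(j,w2)):
    p=proj(I,(*A,.257)).astype(int);H,S,V=hsv(W)
    c,q,a=blob(W,V<60,(max(p[0]-55,0),max(p[1]-25,0),p[0]+55,p[1]+25));R=cv2.minAreaRect(c)
    box=cv2.boxPoints(R);m=sorted(((box[k]+box[(k+1)%4])/2 for k in range(4)),key=lambda z:z[0]);e0,e1=m[0],m[-1]
    P0,P1=plane(I,e0,.257),plane(I,e1,.257)
    print(q,a,R,'len',np.linalg.norm(P1-P0),'yaw',np.degrees(np.arctan2(*(P0-P1)[1::-1])),'mid',(P0+P1)/2);L.append((I,np.array(R[0])))
print(tri(L),A)
t=cv2.imread('pics/top0.png')
```

```text
[275.3685446  143.25821596] 71.0 ((277.4140319824219, 142.80543518066406), (31.15517234802246, 7.277468204498291), 2.726310968399048) len 0.02098299776550562 yaw -8.734562484579673 mid [ 0.69392422 -0.01552159  0.257     ]
[276.44966519  65.92339122] 1468.5 ((276.91619873046875, 66.01387023925781), (74.2587661743164, 23.020551681518555), 1.9091522693634033) len 0.04769872653370577 yaw -7.875803880809476 mid [ 0.69427485 -0.01476971  0.257     ]
(array([ 0.69412494, -0.01525432,  0.25291456]), [np.float64(0.00014210357915243681), np.float64(0.00014210357915243747)]) [ 0.69392397 -0.01777075]
```

Run:
```python
from h import *
for n,cx in (('w5',278),('w6',277)):
    i,w=load(n);g=w.max(2).astype(int);c=(120,160) if n=='w5' else (42,92)
    for u in (cx-25,cx+22): print(n,u,[(k,g[k,u]) for k in range(*c)])
    r0=138 if n=='w5' else 62
    print(n,'row',[(k,g[r0,k]) for k in list(range(232,248))+list(range(308,325))])
```

```text
w5 253 [(120, np.int64(127)), (121, np.int64(128)), (122, np.int64(123)), (123, np.int64(125)), (124, np.int64(123)), (125, np.int64(117)), (126, np.int64(101)), (127, np.int64(80)), (128, np.int64(66)), (129, np.int64(62)), (130, np.int64(64)), (131, np.int64(64)), (132, np.int64(63)), (133, np.int64(64)), (134, np.int64(67)), (135, np.int64(68)), (136, np.int64(67)), (137, np.int64(65)), (138, np.int64(65)), (139, np.int64(62)), (140, np.int64(65)), (141, np.int64(62)), (142, np.int64(60)), (143, np.int64(59)), (144, np.int64(62)), (145, np.int64(63)), (146, np.int64(75)), (147, np.int64(101)), (148, np.int64(117)), (149, np.int64(124)), (150, np.int64(124)), (151, np.int64(127)), (152, np.int64(125)), (153, np.int64(121)), (154, np.int64(124)), (155, np.int64(122)), (156, np.int64(122)), (157, np.int64(121)), (158, np.int64(119)), (159, np.int64(119))]
w5 300 [(120, np.int64(233)), (121, np.int64(231)), (122, np.int64(230)), (123, np.int64(228)), (124, np.int64(229)), (125, np.int64(227)), (126, np.int64(228)), (127, np.int64(222)), (128, np.int64(190)), (129, np.int64(134)), (130
[... 3444 characters left out ...]
int64(241)), (233, np.int64(240)), (234, np.int64(235)), (235, np.int64(228)), (236, np.int64(216)), (237, np.int64(189)), (238, np.int64(138)), (239, np.int64(82)), (240, np.int64(50)), (241, np.int64(46)), (242, np.int64(47)), (243, np.int64(44)), (244, np.int64(45)), (245, np.int64(44)), (246, np.int64(47)), (247, np.int64(46)), (308, np.int64(55)), (309, np.int64(55)), (310, np.int64(55)), (311, np.int64(55)), (312, np.int64(54)), (313, np.int64(54)), (314, np.int64(67)), (315, np.int64(111)), (316, np.int64(169)), (317, np.int64(213)), (318, np.int64(226)), (319, np.int64(227)), (320, np.int64(227)), (321, np.int64(229)), (322, np.int64(227)), (323, np.int64(227)), (324, np.int64(226))]
```

Run:
```python
from h import *
i,_=load('w5');j,_=load('w6')
print(tri([(i,(277.2,138)),(j,(277,64.2))]))
P=[plane(i,(253,136.8),.257),plane(i,(300,138.9),.257)];d=P[0]-P[1];print('bar yaw',np.degrees(np.arctan2(d[1],d[0])),'centre',plane(i,(277.2,138),.257),plane(j,(277,64.2),.257))
go((.6940,-.0172,.345),-5.7)
print(r.get_state()['joints'])
```

```text
(array([ 0.693967  , -0.01786034,  0.24172855]), [np.float64(4.394571997830226e-05), np.float64(4.394571997848346e-05)])
bar yaw -8.563175770969966 centre [ 0.69373241 -0.01870328  0.257     ] [ 0.69412183 -0.0158305   0.257     ]
t 19.22 tcp [0.7017 0.0835 0.3447] rot [-179.99    0.    -96.06] w 0.0875 F [-0.6 -0.7 -0.4] | shares [ 0.202  -0.0059 -0.0006] -1.0513 deg -90.4
[ 2.25383945e+01  2.12421044e+01  1.66906141e+01  3.28915145e-03
 -8.54396085e+01 -2.85945113e+01]
```

Emit:
{"op": "play_rows", "data": {
  "rows": [
    [[0,0.02,0,0,-0.05],[0,0.05,0,0,-0.12],[0,0.09,0,0,-0.2],[0,0.13,-0.003,0,-0.28],[0,0.165,-0.006,0,-0.36],[0,0.19,-0.006,0,-0.44],[0,0.202,-0.006,0,-0.52],[0,0.202,-0.006,0,-0.58]]
  ]
}}

```text
time_s: 19.88
tcp_pos: [0.6939, -0.0189, 0.3449]
eef_rot: [-180.0, -0.0, -45.9]
contact_force: [-0.3, -0.1, 0.8]
gripper_width: 0.0876
gripper_force: 0.0
```

Emit:
{"op": "play_rows", "data": {
  "rows": [
    [[0,0,0,0,-0.07],[0,0,0,0,-0.15],[0,0,0,0,-0.23],[0,0,0,0,-0.31],[0,0,0,0,-0.38],[0,0,0,0,-0.42],[0,0,0,0,-0.438],[0,0,0,0,-0.438]]
  ]
}}

```text
time_s: 20.55
tcp_pos: [0.694, -0.0172, 0.3447]
eef_rot: [-180.0, -0.0, -8.5]
contact_force: [0.4, 0.7, 0.8]
gripper_width: 0.0878
gripper_force: 0.0
```

Run:
```python
from h import *
go((.6940,-.0175,.232),-8.5);print(r.get_state()['joints'])
i,w=snap('w7');print(proj(i,(.694,-.0175,.257)))
cv2.imwrite('pics/t7.png',r.capture('top')[:,:,::-1])
```

```text
t 20.55 tcp [ 0.694  -0.0172  0.3447] rot [-1.8e+02 -1.0e-02 -8.5e+00] w 0.0878 F [0.4 0.7 0.8] | shares [0.     0.0006 0.2254] 0.0 deg 0.0
[ 1.46173352e+01  1.99654148e+01  1.48311311e+01  2.35282799e-03
 -8.48556013e+01  6.68855811e+01]
[280.5542233  216.34968334]
```

View pics/w7.png

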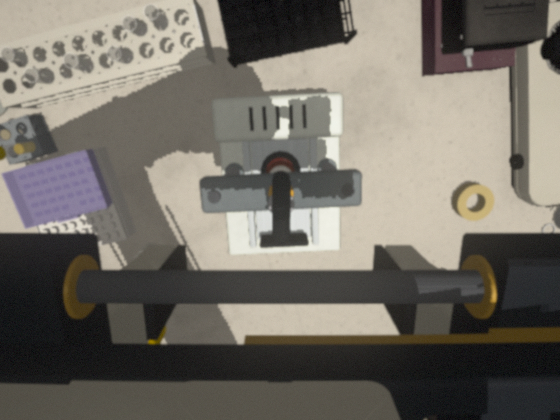

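The bar is centred between the fingers at about (281,205) and aligned with the tool. I'll descend and grip it.

Emit:
{"op": "play_rows", "data": {
  "rows": [
    [[0,0,0,0.03,0],[0,0,0,0.08,0],[0,0,0,0.13,0],[0,0,0,0.17,0],[0,0,0,0.2,0],[0,0,0,0.217,0],[0,0,0,0.225,0],[0,0,0,0.225,0]]
  ]
}}

```text
time_s: 21.32
tcp_pos: [0.694, -0.0169, 0.2316]
eef_rot: [180.0, 0.0, -8.6]
contact_force: [-0.2, -0.1, 0.3]
gripper_width: 0.0881
gripper_force: 0.0
```

Emit:
{"op": "play_rows", "data": {
  "rows": [
    [[0.3,0,0,0,0],[0.6,0,0,0,0],[0.8,0,0,0,0],[1,0,0,0,0],[1,0,0,0,0],[1,0,0,0,0],[1,0,0,0,0],[1,0,0,0,0]]
  ],
  "squeeze": 30
}}

```text
time_s: 21.98
tcp_pos: [0.6941, -0.0168, 0.2321]
eef_rot: [180.0, -0.0, -8.5]
contact_force: [0.4, -0.7, -0.3]
gripper_width: 0.0398
gripper_force: 0.0
```

Emit:
{"op": "play_rows", "data": {
  "rows": [
    [[1,0,0,0,0],[1,0,0,0,0],[1,0,0,0,0],[1,0,0,0,0],[1,0,0,0,0],[1,0,0,0,0],[1,0,0,0,0],[1,0,0,0,0]]
  ]
}}

```text
time_s: 22.65
tcp_pos: [0.6939, -0.018, 0.232]
eef_rot: [179.9, 0.0, -8.6]
contact_force: [0.4, -5.4, 0.1]
gripper_width: 0.0136
gripper_force: 30.0
```

Run:
```python
from h import *
go((.6940,-.0175,.232-.04),-8.5);s=r.get_state();print(s['gripper_force'],s['moment'])
```

```text
t 22.65 tcp [ 0.6939 -0.018   0.232 ] rot [ 1.7991e+02  3.0000e-02 -8.5700e+00] w 0.0136 F [ 0.4 -5.4  0.1] | shares [ 0.0001 -0.001   0.0801] -0.0008 deg -0.1
29.993801414966583 [-1.95993628 -0.02847924  0.00444014]
```

Emit:
{"op": "play_rows", "data": {
  "rows": [
    [[1,0,0.003,0.01,0],[1,0,0.003,0.022,0],[1,0,0.003,0.034,0],[1,0,0.003,0.046,0],[1,0,0.003,0.058,0],[1,0,0.003,0.068,0],[1,0,0.003,0.074,0],[1,0,0.003,0.076,0]]
  ]
}}

```text
time_s: 23.32
tcp_pos: [0.6949, -0.0183, 0.2003]
eef_rot: [180.0, -0.3, -8.4]
contact_force: [-15.3, 3.0, 39.0]
gripper_width: 0.0138
gripper_force: 30.0
```

Emit:
{"op": "play_rows", "data": {
  "rows": [
    [[1,0,0,0.001,0],[1,0,0,0.002,0],[1,0,0,0.003,0],[1,0,0,0.004,0],[1,0,0,0.005,0],[1,0,0,0.006,0],[1,0,0,0.006,0],[1,0,0,0.006,0]]
  ]
}}

```text
time_s: 23.98
tcp_pos: [0.6956, -0.0184, 0.1994]
eef_rot: [-180.0, -0.5, -8.4]
contact_force: [-15.0, 3.8, 41.3]
gripper_width: 0.0134
gripper_force: 30.0
```

The upward force rose to 41 N after about 32 mm of travel. That is earlier than 43 mm, but the triangulated knob height of about 0.247 would explain it: the clamp was already partly lowered. I'll relieve the press and check that before locking.

Emit:
{"op": "play_rows", "data": {
  "rows": [
    [[1,0,0,-0.003,0],[1,0,0,-0.006,0],[1,0,0,-0.009,0],[1,0,0,-0.011,0],[1,0,0,-0.012,0],[1,0,0,-0.012,0],[1,0,0,-0.012,0],[1,0,0,-0.012,0]]
  ]
}}

```text
time_s: 24.65
tcp_pos: [0.6951, -0.0183, 0.1998]
eef_rot: [-180.0, -0.2, -8.5]
contact_force: [-3.6, 0.2, 14.6]
gripper_width: 0.0135
gripper_force: 30.0
```

Run:
```python
from h import *
s=cv2.imread('pics/s5.png');i=r.camera_info('side')
A=(.694,-.0178)
for z in (.030,.079,.099,.109,.142,.257): print(z,proj(i,(*A,z)).round(1))
p=proj(i,(*A,.099)).round().astype(int)
print([(k,s[k,p[0]].tolist()) for k in range(p[1]-16,p[1]+22)])
t=cv2.imread('pics/top0.png');it=r.camera_info('top')
for z in (.257,.247): print('top knob ends',z,[proj(it,(A[0]+q*.027*.989,A[1]-q*.027*.149,z)).round(1).tolist() for q in (-1,1)])
c=278;print([(k,int(t[k,c].max())) for k in range(148,182)])
```

```text
0.03 [238.3 249.2]
0.079 [237.8 237. ]
0.099 [237.6 231.9]
0.109 [237.5 229.4]
0.142 [237.2 220.8]
0.257 [236.1 189.4]
[(216, [106, 108, 101]), (217, [104, 103, 100]), (218, [89, 90, 85]), (219, [66, 68, 64]), (220, [48, 48, 47]), (221, [42, 43, 40]), (222, [45, 46, 44]), (223, [30, 29, 28]), (224, [19, 18, 19]), (225, [14, 14, 15]), (226, [90, 100, 105]), (227, [170, 187, 194]), (228, [172, 189, 197]), (229, [168, 184, 191]), (230, [148, 162, 170]), (231, [91, 98, 100]), (232, [92, 100, 101]), (233, [91, 99, 101]), (234, [97, 105, 107]), (235, [106, 116, 117]), (236, [101, 112, 114]), (237, [94, 106, 112]), (238, [64, 79, 97]), (239, [24, 35, 66]), (240, [5, 12, 37]), (241, [3, 8, 32]), (242, [1, 7, 31]), (243, [6, 13, 34]), (244, [2, 7, 34]), (245, [6, 11, 37]), (246, [0, 9, 33]), (247, [4, 11, 36]), (248, [2, 6, 35]), (249, [1, 5, 35]), (250, [5, 11, 31]), (251, [7, 6, 18]), (252, [11, 9, 11]), (253, [81, 83, 81])]
top knob ends 0.257 [[276.8, 171.7], [279.6, 150.1]]
top knob ends 0.247 [[276.9, 172.8], [279.6, 151.4]]
[(148, 116), (149, 135), (150, 142), (151, 144), (152, 144), (153, 83), (154, 32), (155, 20), (156, 18), (157, 19), (158, 19), (159, 20), (160, 18), (161, 22), (162, 21), (163, 22), (164, 20), (165, 20), (166, 21), (167, 22), (168, 22), (169, 22), (170, 19), (171, 23), (172, 19), (173, 21), (174, 14), (175, 12), (176, 58), (177, 49), (178, 35), (179, 20), (180, 46), (181, 74)]
```

Run:
```python
from h import *
i=r.camera_info('side');s=cv2.imread('pics/s5.png');s0=cv2.imread('pics/side0.png')
def rows(A,z0,R=.0135):
    c=np.array(i['pose'])[:3,3][:2]-A;c/=np.linalg.norm(c)
    return [proj(i,(*(np.array(A)+q*c),z)).round(1).tolist() for q,z in ((-R,z0+.069),(R,z0+.069),(.018,z0+.045),(.0185,z0+.004))]
print('start, on table',rows((.4757,.3067),0.));print([(k,s0[k,288].tolist()) for k in list(range(304,320))+list(range(330,340))])
for z in (.03,.04): print('nest',z,rows((.694,-.0178),z))
# pad bottom front/rear edge if fully raised vs 10 mm lower
c=np.array(i['pose'])[:3,3][:2]-np.array((.694,-.0178));c/=np.linalg.norm(c)
for z in (.142,.132): print('pad',z,proj(i,(*(np.array((.694,-.0178))+.015*c),z)),proj(i,(*(np.array((.694,-.0178))-.015*c),z)))
```

```text
start, on table [[288.8, 307.3], [288.6, 314.0], [288.3, 321.9], [287.9, 333.3]]
[(304, [18, 83, 100]), (305, [19, 83, 100]), (306, [21, 79, 95]), (307, [87, 150, 159]), (308, [176, 201, 206]), (309, [196, 210, 214]), (310, [198, 211, 216]), (311, [194, 209, 212]), (312, [193, 209, 212]), (313, [195, 209, 213]), (314, [160, 174, 177]), (315, [109, 118, 120]), (316, [97, 106, 108]), (317, [97, 105, 109]), (318, [57, 70, 89]), (319, [19, 30, 58]), (330, [22, 29, 85]), (331, [12, 18, 57]), (332, [13, 20, 42]), (333, [37, 46, 60]), (334, [83, 94, 99]), (335, [153, 170, 176]), (336, [154, 170, 176]), (337, [155, 170, 177]), (338, [154, 172, 176]), (339, [155, 171, 178])]
nest 0.03 [[237.6, 229.9], [237.7, 234.1], [238.0, 240.9], [238.4, 251.2]]
nest 0.04 [[237.5, 227.3], [237.6, 231.5], [237.9, 238.3], [238.3, 248.7]]
pad 0.142 [237.31637958 223.08839283] [237.15219936 218.57719828]
pad 0.132 [237.4126373  225.72247981] [237.24681034 221.17968127]
```

The side view settles it. The pad face was at about 0.132 at the start (its dark band ends at row 225.5), and the cap fits a top of 0.099. The travel to contact should therefore be 33 mm, which matches, so the pad is on the cap. Now I'll lock it clockwise.

Emit:
{"op": "play_rows", "data": {
  "rows": [
    [[1,0,0,0,0.04],[1,0,0,0,0.1],[1,0,0,0,0.17],[1,0,0,0,0.24],[1,0,0,0,0.31],[1,0,0,0,0.38],[1,0,0,0,0.45],[1,0,0,0,0.5]]
  ]
}}

```text
time_s: 25.32
tcp_pos: [0.6943, -0.0196, 0.1997]
eef_rot: [-180.0, -0.2, -51.8]
contact_force: [-6.4, -3.7, 16.2]
gripper_width: 0.0138
gripper_force: 30.0
```

Emit:
{"op": "play_rows", "data": {
  "rows": [
    [[1,0,0,0,0.06],[1,0,0,0,0.12],[1,0,0,0,0.18],[1,0,0,0,0.23],[1,0,0,0,0.27],[1,0,0,0,0.29],[1,0,0,0,0.3],[1,0,0,0,0.3]]
  ]
}}

```text
time_s: 25.98
tcp_pos: [0.6935, -0.02, 0.1997]
eef_rot: [-180.0, -0.2, -77.3]
contact_force: [-8.4, -4.9, 17.6]
gripper_width: 0.0137
gripper_force: 30.0
```

Run:
```python
from h import *
go((.6940,-.0175,.2),-80.2);s=r.get_state();print(s['gripper_force'],s['moment'],s['joints'])
```

```text
t 25.98 tcp [ 0.6935 -0.02    0.1997] rot [-1.7999e+02 -1.6000e-01 -7.7320e+01] w 0.0137 F [-8.4 -4.9 17.6] | shares [-0.0046 -0.002  -0.0006] 0.0335 deg 2.9
30.001821219921112 [-1.65966959  3.14225495 -0.02754082] [ 14.49100051  23.17534863   1.04692749   0.17328193 -67.8652417
  -1.88099301]
```

Emit:
{"op": "play_rows", "data": {
  "rows": [
    [[1,0,0,0,0.01],[1,0,0,0,0.02],[1,0,0,0,0.03],[1,0,0,0,0.04],[1,0,0,0,0.05],[1,0,0,0,0.06],[1,0,0,0,0.06],[1,0,0,0,0.06]]
  ]
}}

```text
time_s: 26.65
tcp_pos: [0.6934, -0.02, 0.1997]
eef_rot: [-180.0, -0.2, -82.4]
contact_force: [-9.0, -6.0, 17.2]
gripper_width: 0.0138
gripper_force: 30.7
```

Run:
```python
from h import *
go((.6940,-.0175,.2),-80.2);s=r.get_state();print(s['moment'],s['joint_torque'])
```

```text
t 26.65 tcp [ 0.6934 -0.02    0.1997] rot [-1.7999e+02 -1.7000e-01 -8.2370e+01] w 0.0138 F [-9.  -6.  17.2] | shares [-0.0047 -0.0018 -0.0006] -0.0252 deg -2.2
[-1.77843517  3.18395129  0.67983015] [  2.88898386 -49.63098764  26.72270536   3.35252054   3.63922946
  -0.69899412]
```

The turning moment jumped from about 0 to 0.68 Nm, so the knob is on its hard stop. I'll release it and withdraw.

Emit:
{"op": "play_rows", "data": {
  "rows": [
    [[1,0,0,-0.003,0],[1,0,0,-0.005,0],[0.9,0,0,-0.005,0],[0.7,0,0,-0.005,0],[0.5,0,0,-0.005,0],[0.3,0,0,-0.005,0],[0,0,0,-0.005,0],[0,0,0,-0.005,0]]
  ]
}}

```text
time_s: 27.32
tcp_pos: [0.694, -0.0179, 0.199]
eef_rot: [180.0, 0.0, -82.4]
contact_force: [-0.6, -1.0, -0.4]
gripper_width: 0.0414
gripper_force: 0.0
```

Emit:
{"op": "play_rows", "data": {
  "rows": [
    [[0,0,0,0,0],[0,0,0,0,0],[0,0,0,0,0],[0,0,0,-0.01,0],[0,0,0,-0.04,0],[0,0,0,-0.09,0],[0,0,0,-0.15,0],[0,0,0,-0.22,0]]
  ]
}}

```text
time_s: 27.98
tcp_pos: [0.6932, -0.0183, 0.3098]
eef_rot: [179.9, 0.0, -82.4]
contact_force: [0.8, 1.3, 0.4]
gripper_width: 0.087
gripper_force: 0.0
```

Emit:
{"op": "play_rows", "data": {
  "rows": [
    [[0,-0.02,0,-0.05,0],[0,-0.05,0,-0.1,0],[0,-0.08,0,-0.12,0],[0,-0.1,0,-0.13,0],[0,-0.1,0,-0.13,0],[0,-0.1,0,-0.13,0],[0,-0.1,0,-0.13,0],[0,-0.1,0,-0.13,0]]
  ]
}}

```text
time_s: 28.65
tcp_pos: [0.687, 0.0309, 0.373]
eef_rot: [179.9, -0.0, -82.5]
contact_force: [-1.0, 0.2, -0.0]
gripper_width: 0.0878
gripper_force: 0.0
```

Run:
```python
from h import *
go((.694,-.0175,.3),-80);j,w=snap('w8');A=np.array((.694,-.0178))
for z in (.214,): print('knob px',proj(j,(*A,z)))
p=proj(j,(*A,.214)).astype(int);H,S,V=hsv(w)
g=V
m=((V<75)*255).astype(np.uint8)
for th in (60,75,90):
    try:
        c,q,a=blob(w,V<th,(max(p[0]-60,0),max(p[1]-60,0),p[0]+60,p[1]+60));R=cv2.minAreaRect(c);b=cv2.boxPoints(R)
        e=sorted([(np.linalg.norm(b[k]-b[(k+1)%4]),k) for k in range(4)])[-1][1];P0,P1=plane(j,b[e],.214),plane(j,b[(e+1)%4],.214);d=P1-P0
        print(th,q,a,R,'len',np.linalg.norm(d),'yaw',np.degrees(np.arctan2(d[1],d[0]))%180-180)
    except ValueError: print(th,'none')
s=r.capture('side')[:,:,::-1];cv2.imwrite('pics/s8.png',s)
print([(k,s[k,238].tolist()) for k in range(216,240)])
```

```text
t 28.65 tcp [0.687  0.0309 0.373 ] rot [ 1.7987e+02 -2.0000e-02 -8.2460e+01] w 0.0878 F [-1.   0.2 -0. ] | shares [ 0.0978 -0.0011  0.1461] -0.0287 deg -2.5
knob px [280.04948409 138.06488023]
60 [276.22773537 139.15012723] 262.0 ((277.25, 137.75001525878906), (59.191307067871094, 12.03703784942627), 83.6598129272461) len 0.05052689041946492 yaw -76.34296256475962
75 [279.26393762 137.54346979] 855.0 ((278.5245361328125, 138.10104370117188), (62.193111419677734, 17.067419052124023), 87.66268920898438) len 0.05310346743794982 yaw -80.45763945729489
90 [275.01750614 151.16113841] 1628.0 ((274.08782958984375, 153.27703857421875), (34.36375427246094, 93.88946533203125), 8.972625732421875) len 0.08200388978379738 yaw -91.0491838852111
[(216, [81, 81, 76]), (217, [46, 47, 44]), (218, [43, 43, 42]), (219, [42, 43, 41]), (220, [41, 42, 39]), (221, [41, 43, 39]), (222, [43, 43, 40]), (223, [50, 52, 50]), (224, [63, 65, 64]), (225, [63, 63, 64]), (226, [65, 68, 68]), (227, [66, 68, 68]), (228, [68, 70, 69]), (229, [56, 57, 58]), (230, [19, 19, 20]), (231, [10, 12, 11]), (232, [12, 12, 11]), (233, [12, 12, 12]), (234, [54, 59, 61]), (235, [109, 118, 120]), (236, [101, 110, 113]), (237, [94, 104, 111]), (238, [64, 78, 96]), (239, [23, 34, 61])]
```

The bar reads -80.5°, which is 1.3 rad from the shaker axis, and the pad meets the cap at row 234 as predicted. I'll hand the job in.

```bash
python3 -c "
from plant import r
print(r.close_job())"
```

```text
the job is handed in; nothing more can be done
None
```

The job is handed in: the bottle stands in the nest, the tray is fully home, the pad rests on the cap and the knob is locked clockwise at its stop. While lowering the clamp, the measured wrist force briefly peaked at about 41 N, with only the fingers on the knob as far as I could tell.

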